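Lift a hot sizzle dish with its lifter and bring the handle round

TASK

The small sizzle dish in its wooden base is hot, so touch it only with the lifter: push the lifter's flat tongue into the socket on the side of the dish, all the way up to the shoulder. Then lift the dish straight up and give it a quarter turn clockwise, seen from above, over its base, so that the handle comes round from the right to the front edge of the worktop, where the cook will take it over. Finish while still holding it there, level and still, centred over the base about 8 cm above it, with the falafel ball resting loose in the middle and untouched, and leave the other things alone.

Things in the scene. Friction and masses are not known exactly. Their poses are not given: they have to be found in the camera images.
- lifter: Lifter standing on the worktop, 84 mm long, 38 wide, 111 tall, 0.13 kg. Origin: underside, below the front face of its shoulder; x along the tongue, z up. Steel shoulder plate: 38 mm wide, 19 mm tall, x -4 to 0; it stops the tongue. Foot 5 mm thick, back to x -45 mm. Seated in the dish, its origin lies at dish x -104, y 0, z 12.5 mm, x axes alike.
- lifter_tip (a point): Tip of the lifter's flat steel tongue, x = 39 mm and 9.5 mm above the lifter's underside; axes as the lifter's. The tongue runs from the shoulder (x = 0) to here, 26 mm wide, 5.5 mm thick; its last 7 mm are a nose 18 mm wide, 2.8 mm thick.
- lifter_grip (a point): Middle of the lifter's upright black grip, at lifter x = -17 mm, 70 mm above its underside; axes as the lifter's. The grip is 22 mm along x, 28 mm across, with flat faces from 32 to 104 mm above the underside.
- dish: Round dark steel dish, 133 mm across the rim, 97 mm at the foot, 33 mm tall, 0.17 kg; floor slopes 8 degrees down to the middle. Origin: centre of the underside; z up. A steel socket, 37 mm wide, sticks out on its -x side, 62 to 104 mm from the centre; +x points away from it. Carried on the lifter it sags about 4 degrees, far side down (play in the slot).
- socket_mouth (a point): Middle of the slot's mouth, at dish x = -104 mm, 22 mm above the dish's underside; axes as the dish's. The slot runs along +x, 30 mm wide, 7 mm high, about 41 mm deep, with slightly flared lips above and below.
- base: Round wooden base, fixed, 166 mm across, 18 mm tall; the dish stands in its recess, 104 mm wide and 6 mm deep (dish underside 12 mm above the worktop). Origin: centre of the underside. Its x axis points as the dish's does at the start, roughly to the robot's left (+y): the socket faces roughly to the right.
- falafel: Round brown falafel ball, 36 mm in diameter, about 0.03 kg, loose in the dish, free to roll. Origin: its centre, 22 mm above the dish's underside when it rests in the middle.
- salt_shaker: Bystander: glass salt shaker with a metal top, 44 mm wide, 90 mm tall, on the left. Origin: its underside.
- lemon: Bystander: lemon, 77 by 51 by 52 mm, left front. Origin: its underside.
- teaspoon: Bystander: teaspoon lying flat near the front edge, 139 mm long, 10 mm high. Origin: its underside.
Mind the look-alikes: they are no part of the job. Several things have the shape of the falafel; the one meant has the colours described above.

How it is judged:
By the outcome, as a careful person would: the job done as asked, in the order asked, and still so for the second after the job is handed in, while the arm keeps its last pose, push and grip.
It also fails if it takes over 64 s, if anything falls off the work surface, if the arm or the gripper's body presses on something with over 40 N, if the wrist force passes 120 N, or if a joint passes its speed limit or range.

ROBOT

A 6-joint arm with a two-finger parallel gripper is mounted at the origin on a cart in front of the work surface, level with it; the furniture and walls round the work are solid. World frame = base frame: x ahead of the robot, y to its left, z up, the work surface at z = 0. Lengths are in mm, angles in rad, forces in N, time in s.
With the tool pointing down it reaches from about 400 to 925 mm from the base axis. Payload 12.5 kg.
Tool frame: the origin (TCP) lies midway between the tips of the shut fingers; the grasp point (between the pads) lies env.grasp_offset behind it (env.grasp_offset is the distance from the TCP to the grasp point, in mm); x points along the fingers, y is the direction in which the jaws open and shut, and the axes are right-handed (so a half turn about x gives the same grasp; the last joint's range is limited). The gripper opens to 95 mm and grips with 3 to 60 N. Pads are 20 mm wide; open, the fingers measure 119 mm over their backs; the gripper's body (75 mm by 180 mm) begins 59 mm behind the grasp point.
Start: joints at [-1.295, 0.491, 1.559, -0, 1.092, -0.106], TCP at [232.893, -580.006, 214.661] pointing down, gripper open.
Joint ranges: [-3.1, 3.1], [-0.84, 2.19], [0.05, 2.79], [-1.13, 4.28], [0.06, 2.93], [-2.69, 2.69]. Speed limits (rad/s): [2.22, 2.22, 2.79, 3.14, 3.14, 3.14].

INTERFACE

Orientations are given as [roll, pitch, yaw] about the fixed x, y, z axes, in that order (R = Rz(yaw) Ry(pitch) Rx(roll)).
In Python, from cell import env gives the robot as it stands.
- The arm moves only by the tool apply_moves, never from a script. Its arguments are lists of equal length, an entry for each row: "offset": the shift along the world's x, y, z in units of 25 mm (1.0 is 25 mm), a list of three; "yaw": the turn about the world's z in units of 6 degrees (1.0 is 6 degrees); "jaw": the closure, from -1 (fully open) to 1 (shut), so that 0 is half open. A call has 1 to 20 rows; each row is the pose to reach, as a shift and turn from the pose measured when the call began; what a row does not reach only later rows make up. A row lasts 1/8 s, in which the tool goes at most 62.5 mm and 10.7 degrees, less where a joint would pass 70% of its speed; a pose out of reach is approached as far as the arm can. A call with a gripper value outside its range is refused whole. The fingers move at their own pace and stop on an object; the grip force is fixed at half the most. Time passes only in rows, so rows that repeat a pose let the fingers close. It gives the time, the measured TCP pose, the force and the opening at its end, in the units of the state.
- env.state(): the state, without advancing time (a new reading comes with each control period).
- env.read_camera(name): name is "scene" or "top"; returns a dict with "frame" (480x640x3 uint8, red, green, blue), "fx", "fy", "cx", "cy" (pixels), "xyz" and "rotation" of the camera in the world. Camera axes: x right, y down, z forward; pixel columns grow to the right and rows downward; lengths in mm; the calibration is good to about 2 mm. A picture is of the moment at which its call begins. There is no depth.
- env.job_done(): hands the job in, once; it reports no verdict.
The state is a dict: "t": time; "joints": joint angles; "qvel": joint speeds; "tau": joint torques, N m; "eef_pos": TCP position; "tcp_rot": TCP orientation; "ft_force": force on the tool from outside, world axes, zero at the start; "moment": the same for the moment, N m; "opening": opening from 0.0 (shut) to 1.0 (fully open).
Only numpy, scipy, OpenCV 4.12 (cv2) and the standard library are available. Lean on these libraries where they do the work, as an engineer would, in place of code of your own. Each camera call takes 0.05 s, during which the arm holds its last target.

## Working session

There is one attempt and no reset: what is moved stays moved. The work goes in short steps, Python scripts to look and compute and a tool call to move; the robot and the scene stay as the last step left them, time stands still between calls to the robot, and variables do not carry over. Pictures are saved under pics/ and viewed, and the job is handed in when it is done.

Besides the shell and the picture viewer there is one more tool, called after "Emit:" as a command line: name --pt "numbers of a row" for each row, then --argument value for the rest. apply_moves: Moves the arm, as the interface text tells. Its arguments: {"type":"object","properties":{"offset":{"type":"array"},"yaw":{"type":"array"},"jaw":{"type":"array"}},"required":["offset","yaw","jaw"]}

```bash
ls; mkdir -p pics; python3 - <<'E'
from cell import env
import cv2
s=env.state();print(s, env.grasp_offset)
for n in("scene","top"):
    c=env.read_camera(n);cv2.imwrite(f"pics/{n}0.png",c["frame"][:,:,::-1]);print(n,c["fx"],c["fy"],c["cx"],c["cy"],c["xyz"],c["rotation"])
E
```

```text
pics
{'t': 0.0, 'joints': array([-1.29460856e+00,  4.91551963e-01,  1.55946989e+00,  1.86259715e-05,
        1.09168293e+00, -1.05640842e-01]), 'qvel': array([-1.49963339e-03,  3.44729784e-05,  8.81677808e-04, -6.40479878e-04,
        4.96514302e-04, -6.34958412e-04]), 'tau': array([ 3.06036409e-04, -6.12645864e+01, -2.58185560e+01,  6.92978385e-02,
        4.82050446e-02, -7.81303606e-05]), 'eef_pos': array([ 232.81950216, -579.74872565,  214.05942794]), 'tcp_rot': array([-1.69128986,  1.56968408,  1.83212281]), 'ft_force': array([-0.03183307,  0.20370527,  0.163242  ]), 'moment': array([-0.00899931, -0.04541965, -0.00171622]), 'opening': 1.0009052275796673} 18.8
scene 610.404821601722 610.404821601722 316.58291794985337 242.27115750664126 [-187.6379052   843.60017155  677.20485152] [-2.10099018 -0.01937685 -2.39717285]
top 475.113694044383 475.113694044383 310.01532749040024 245.7154230075761 [353.89616497  70.31051088 947.4047985 ] [-2.93515067e+00  1.87775085e-03 -1.57975077e+00]
```

View pics/scene0.png

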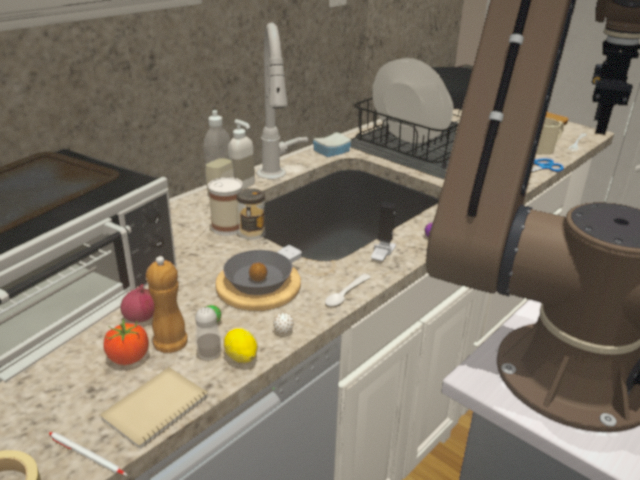

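View pics/top0.png

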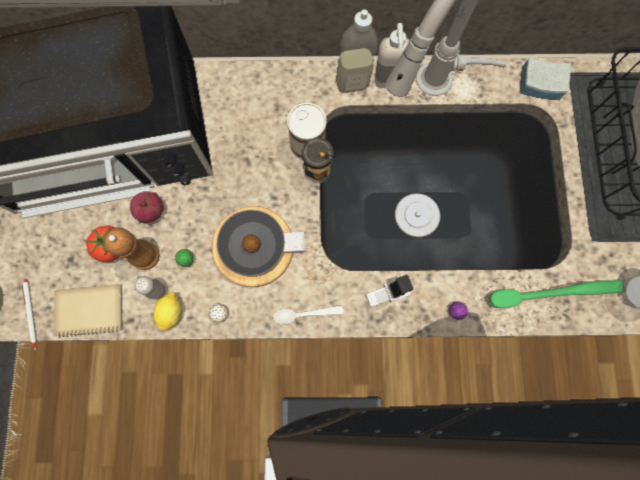

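The brown ball at top (251,243), inside the dish, fits the falafel. The other ball shapes are green (185,257), speckled white (219,313), purple (459,310) and are decoys. The lifter is near (392,290), with its tongue pointing left. I'll check these in crops.

```bash
cat > h.py <<'E'
from cell import env
import numpy as np, cv2
from scipy.spatial.transform import Rotation as R
def cam(n):
    c=env.read_camera(n); c["R"]=R.from_euler("xyz",c["rotation"]).as_matrix(); return c
def ray(c,u,v):
    d=c["R"]@np.array([(u-c["cx"])/c["fx"],(v-c["cy"])/c["fy"],1.]); return np.array(c["xyz"]),d
def onz(c,u,v,z):
    o,d=ray(c,u,v); return o+d*(z-o[2])/d[2]
def proj(c,p):
    q=c["R"].T@(np.array(p)-c["xyz"]); return q[0]/q[2]*c["fx"]+c["cx"],q[1]/q[2]*c["fy"]+c["cy"]
def tri(c1,p1,c2,p2):
    o1,d1=ray(c1,*p1);o2,d2=ray(c2,*p2)
    A=np.stack([d1,-d2],1);t=np.linalg.lstsq(A,o2-o1,rcond=None)[0]
    a=o1+t[0]*d1;b=o2+t[1]*d2; return (a+b)/2,np.linalg.norm(a-b)
def crop(c,x0,y0,x1,y1,k,name):
    cv2.imwrite("pics/"+name,cv2.resize(np.ascontiguousarray(c["frame"][y0:y1,x0:x1,::-1]),None,fx=k,fy=k,interpolation=cv2.INTER_CUBIC))
E
python3 - <<'E'
from h import *
c=cam("top"); crop(c,200,195,310,295,7,"td.png"); crop(c,355,265,425,315,10,"tl.png")
# combined
s=cam("scene"); crop(s,200,230,320,320,6,"sd.png"); crop(s,350,190,420,280,6,"sl.png")
E
```

```text
(no output)
```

View pics/td.png

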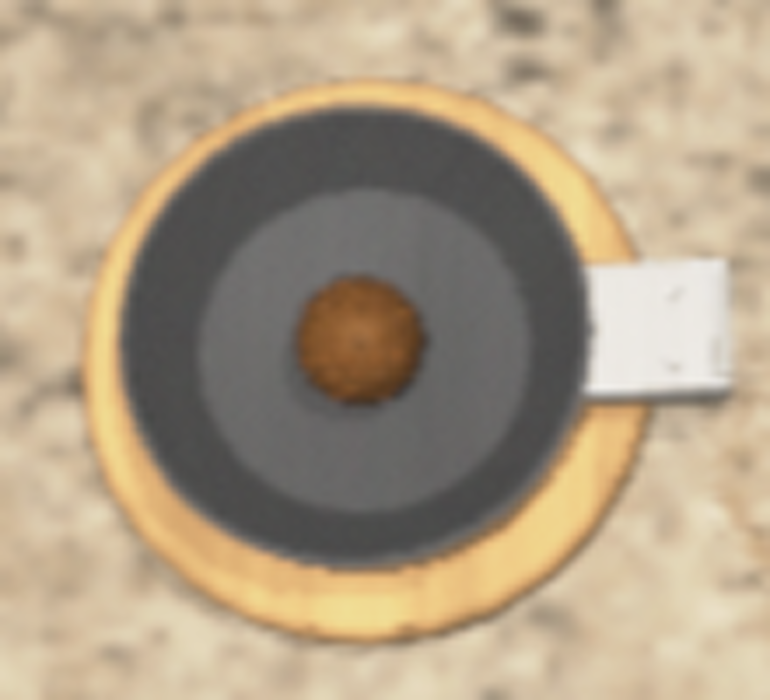

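View pics/tl.png

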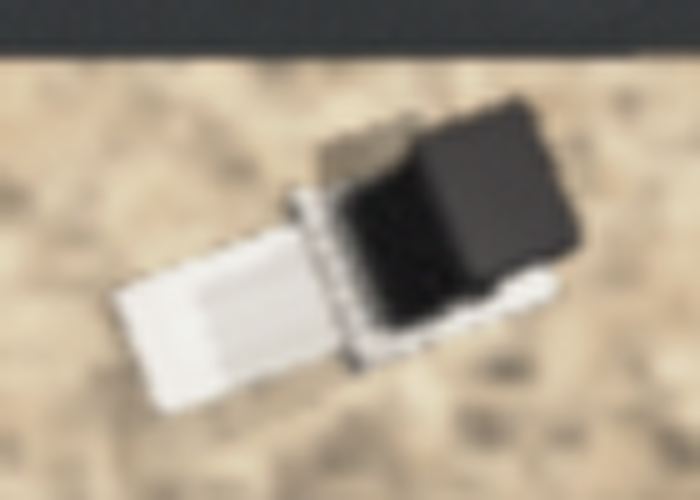

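View pics/sd.png

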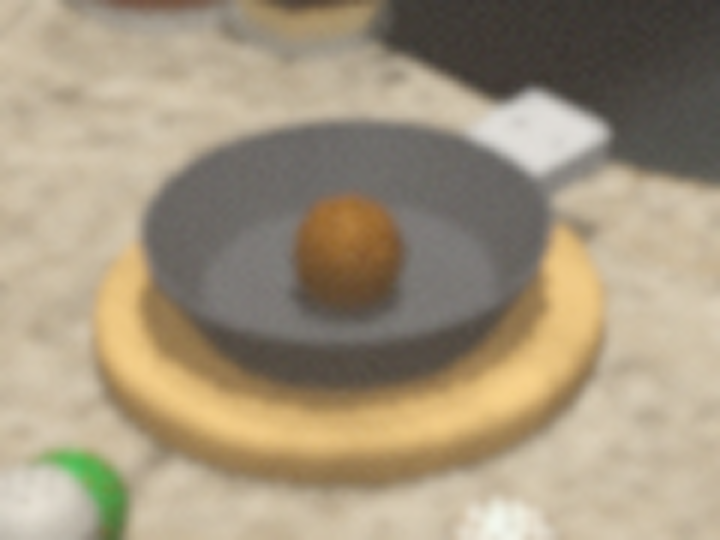

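View pics/sl.png

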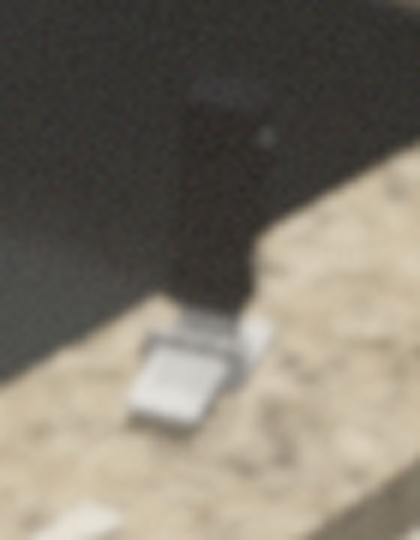

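```bash
python3 - <<'E'
from h import *
c=cam("top")
f=cv2.resize(np.ascontiguousarray(c["frame"]),None,fx=4,fy=4,interpolation=cv2.INTER_CUBIC)
hsv=cv2.cvtColor(f,cv2.COLOR_RGB2HSV)
def pt(x,y,k,ox,oy): return ((x+.5)/k-.5+ox,(y+.5)/k-.5+oy)
# dish+ball: grey mask S small, V<140 near dish
roi=np.zeros(f.shape[:2],np.uint8); cv2.circle(roi,(4*251,4*243),4*37,255,-1)
grey=((hsv[...,1]<60)&(hsv[...,2]<135)).astype(np.uint8)*255&roi
ct=max(cv2.findContours(grey,0,1)[0],key=cv2.contourArea)[:,0]
P=np.array([onz(c,*pt(x,y,4,0,0),45)[:2] for x,y in cv2.convexHull(ct)[:,0]])
def circ(P):
    A=np.c_[2*P,np.ones(len(P))];s=np.linalg.lstsq(A,(P**2).sum(1),rcond=None)[0];return s[:2],np.sqrt(s[2]+s[:2]@s[:2])
print("dish rim",circ(P))
gm=((hsv[...,0]<30)&(hsv[...,1]>95)&(hsv[...,2]>150)).astype(np.uint8)*255
roi2=np.zeros_like(gm);cv2.circle(roi2,(4*252,4*247),4*45,255,-1)
gm=cv2.morphologyEx(gm&roi2,cv2.MORPH_OPEN,np.ones((7,7)))
ct=max(cv2.findContours(gm,0,1)[0],key=cv2.contourArea)
h=cv2.convexHull(ct)[:,0]
P=np.array([onz(c,*pt(x,y,4,0,0),18)[:2] for x,y in h if x/4<288]); print("base top",circ(P),len(P))
bm=((hsv[...,0]<20)&(hsv[...,1]>140)&(hsv[...,2]<190)).astype(np.uint8)*255;roi3=np.zeros_like(bm);cv2.circle(roi3,(4*251,4*243),4*15,255,-1)
ys,xs=np.nonzero(bm&roi3);u=pt(xs.mean(),ys.mean(),4,0,0);print("ball",onz(c,*u,34),np.sqrt(len(xs)/np.pi)/2)
T=lambda x,y,z:onz(c,*pt(x,y,7,200,195),z).round(1)
for z in(36,40,42): print("mouth top",z,T(727,258,z),T(730,390,z),"rim end",T(590,263,z),T(588,398,z))
L=lambda x,y,z:onz(c,*pt(x,y,10,355,265),z).round(1)
print("tip",L(118,295,11),L(168,412,11))
print("shoulder",L(293,193,19),L(352,362,19))
print("grip",[L(*p,111) for p in((412,145),(522,97),(582,242),(475,290))])
print("grip",[L(*p,104) for p in((412,145),(522,97),(582,242),(475,290))])
for p in ((328,115),(328,265),(322,268),(560,268)): print(p,onz(c,*p,0).round())
for p in ((100,338),(400,338),(600,338),(275,316),(342,311),(318,160)): print(p,onz(c,*p,0).round())
E
```

```text
dish rim (array([550.87832658, 186.12319671]), np.float64(65.21429770610143))
base top (array([550.15431329, 185.7903947 ]), np.float64(82.0820033397867)) 59
ball [551.25665262 186.58788478  34.        ] 16.581319736114168
mouth top 36 [573.7  83.   36. ] [535.8  82.4  36. ] rim end [572.6 121.6  36. ] [533.8 122.1  36. ]
mouth top 40 [572.7  83.   40. ] [535.   82.4  40. ] rim end [571.6 121.4  40. ] [533.1 121.9  40. ]
mouth top 42 [572.2  83.   42. ] [534.6  82.4  42. ] rim end [571.2 121.3  42. ] [532.7 121.8  42. ]
tip [451.6 -39.9  11. ] [428.6 -48.9  11. ]
shoulder [470.5 -73.9  19. ] [437.3 -84.1  19. ]
grip [array([467.3, -81.1, 111. ]), array([ 475.7, -101. ,  111. ]), array([ 449.8, -110.3,  111. ]), array([441.5, -91. , 111. ])]
grip [array([468.3, -82.3, 104. ]), array([ 476.7, -102.4,  104. ]), array([ 450.6, -111.8,  104. ]), array([442.2, -92.3, 104. ])]
(328, 115) [841.  29.   0.]
(328, 265) [512.  34.   0.]
(322, 268) [506.  47.   0.]
(560, 268) [ 502. -433.    0.]
(100, 338) [371. 483.   0.]
(400, 338) [ 366. -104.    0.]
(600, 338) [ 363. -495.    0.]
(275, 316) [411. 141.   0.]
(342, 311) [420.   8.   0.]
(318, 160) [738.  52.   0.]
```

```bash
python3 - <<'E'
from h import *
s=env.state();M=R.from_euler("xyz",s["tcp_rot"]).as_matrix();print(M.round(3));print("yaw tool y",np.degrees(np.arctan2(M[1,1],M[0,1])),s["eef_pos"])
print(np.degrees(s["joints"]))
E
```

```text
[[-0.     0.373 -0.928]
 [ 0.    -0.928 -0.373]
 [-1.    -0.    -0.   ]]
yaw tool y -68.123213182072 [ 232.87791279 -579.89217283  214.3818379 ]
[-7.41736228e+01  2.81447110e+01  8.93319439e+01  1.37989247e-05
  6.25497820e+01 -6.05041536e+00]
```

Emit:
apply_moves --pt "1 2 0" --pt "2 4 0" --pt "3 6 0" --pt "4 8 0" --pt "5 10 0" --pt "6 12 0" --pt "7 14 0" --pt "8 16 0" --pt "8.6 18 0" --pt "9 19.2 0" --pt "9 19.2 0" --pt "9 19.2 0" --yaw '[1.5,3,4.5,6,7.5,9,10.5,12,13.5,15,15,15]' --jaw '[-1,-1,-1,-1,-1,-1,-1,-1,-1,-1,-1,-1]'

```text
t: 1.75
eef_pos: [457.8, -100.2, 214.4]
tcp_rot: [-1.384, 1.57, -2.574]
ft_force: [0.2, -0.2, -0.4]
opening: 0.999
```

Emit:
apply_moves --pt "0 0 0" --pt "0 0.1 0" --pt "0.1 0.1 0" --pt "0.1 0.1 0" --pt "0.1 0.1 0" --pt "0.1 0.1 0" --pt "0.1 0.1 -0.5" --pt "0.1 0.1 -1" --pt "0.1 0.1 -1.5" --pt "0.1 0.1 -2" --pt "0.1 0.1 -2" --pt "0.1 0.1 -2" --yaw '[1.5,3,4.5,6,7.5,9,10.5,12,13.5,14.9,14.9,14.9]' --jaw '[-1,-1,-1,-1,-1,-1,-1,-1,-1,-1,-1,-1]'

```text
t: 3.25
eef_pos: [460.3, -98.4, 164.8]
tcp_rot: [-1.182, 1.57, -0.817]
ft_force: [1.2, 0.1, -0.7]
opening: 1.001
```

```bash
cat >> h.py <<'E'
def st():
    s=env.state();M=R.from_euler("xyz",s["tcp_rot"]).as_matrix()
    print("t",round(s["t"],2),"yaw",np.degrees(np.arctan2(M[1,1],M[0,1])).round(2),"pos",s["eef_pos"].round(1),"F",s["ft_force"].round(1),"M",s["moment"].round(2),"op",round(s["opening"],3),"down",M[:,0].round(4)); return s
E
python3 - <<'E'
from h import *
st()
c=cam("top");cv2.imwrite("pics/t1.png",c["frame"][:,:,::-1])
c=cam("scene");crop(c,300,80,460,280,4,"s1.png")
E
```

```text
t 3.25 yaw 110.91 pos [460.3 -98.4 164.8] F [ 1.2  0.1 -0.7] M [ 0.15 -0.14 -0.03] op 1.001 down [ 6.e-04 -6.e-04 -1.e+00]
```

View pics/t1.png

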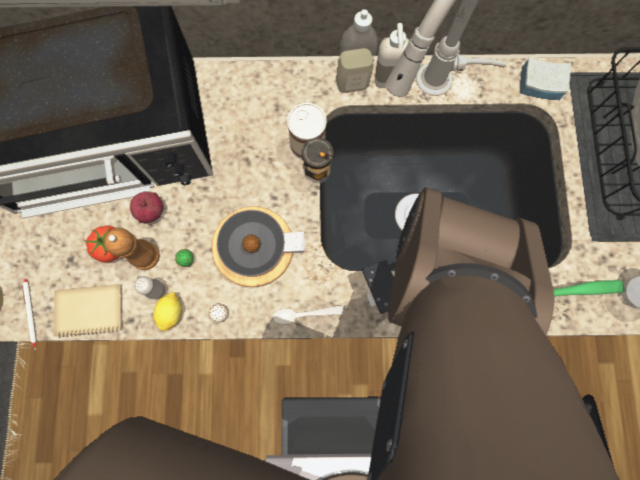

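View pics/s1.png

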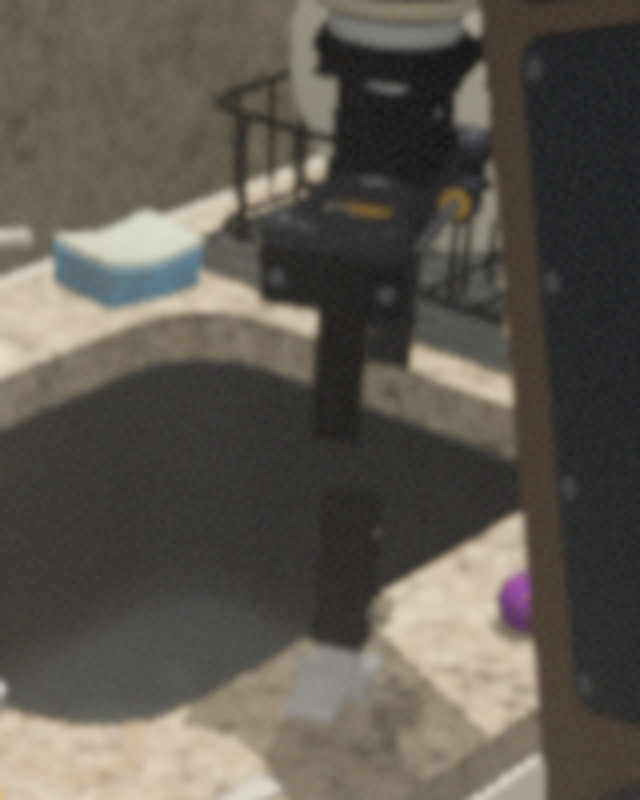

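The gripper is above the lifter grip with its jaw axis along the tongue, so I'll go down and close.

Emit:
apply_moves --pt "0 0.08 -0.8" --pt "0 0.08 -1.6" --pt "0 0.08 -2.4" --pt "0 0.08 -3.2" --pt "0 0.08 -3.9" --pt "0 0.08 -4.3" --pt "0 0.08 -4.54" --pt "0 0.08 -4.54" --pt "0 0.08 -4.54" --pt "0 0.08 -4.54" --yaw '[0.05,0.05,0.05,0.05,0.05,0.05,0.05,0.05,0.05,0.05]' --jaw '[-1,-1,-1,-1,-1,-1,-1,-1,-1,-1]'

```text
t: 4.6
eef_pos: [460.6, -96.1, 51.8]
tcp_rot: [-0.895, 1.569, -0.523]
ft_force: [-0.2, 0.2, 0.2]
opening: 0.997
```

```bash
python3 - <<'E'
from h import *
st()
c=cam("scene");crop(c,300,100,460,280,4,"s2.png")
E
```

```text
t 4.6 yaw 111.32 pos [460.6 -96.1  51.8] F [-0.2  0.2  0.2] M [ 0.16 -0.13  0.01] op 0.997 down [ 0.0017 -0.001  -1.    ]
```

View pics/s2.png

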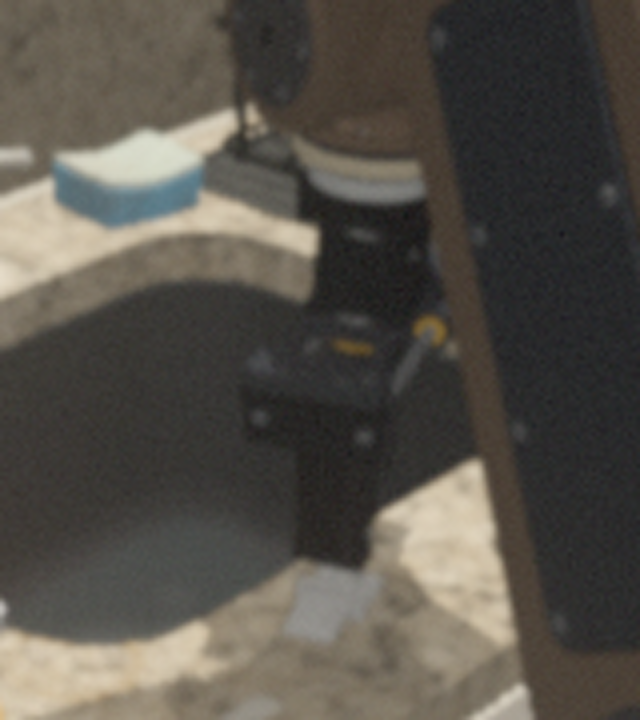

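The fingers straddle the grip (crop 330,490) and the tongue tip is still visible at (310,625). Closing now.

Emit:
apply_moves --pt "0 0 0" --pt "0 0 0" --pt "0 0 0" --pt "0 0 0" --pt "0 0 0" --pt "0 0 0" --pt "0 0 0" --pt "0 0 0" --pt "0 0 0" --pt "0 0 0" --pt "0 0 0" --pt "0 0 0" --yaw '[0,0,0,0,0,0,0,0,0,0,0,0]' --jaw '[-0.5,0,0.3,0.5,0.6,0.7,1,1,1,1,1,1]'

```text
t: 6.15
eef_pos: [460.6, -96.2, 51.7]
tcp_rot: [-0.906, 1.569, -0.534]
ft_force: [-1.0, -0.3, -0.5]
opening: 0.248
```

```bash
python3 - <<'E'
from h import *
s=st();print(s["opening"]*95)
E
```

```text
t 6.15 yaw 111.32 pos [460.6 -96.2  51.7] F [-1.  -0.3 -0.5] M [ 0.14 -0.13 -0.05] op 0.248 down [ 0.0017 -0.001  -1.    ]
23.54503779960081
```

Emit:
apply_moves --pt "0 0 0.3" --pt "0 0 0.7" --pt "0 0 1" --pt "0.4 0.4 1" --pt "0.9 0.9 1" --pt "1.4 1.4 1" --pt "1.9 1.9 1" --pt "2.4 2.4 1" --pt "2.9 2.9 1" --pt "3.4 3.4 1" --pt "3.7 3.8 1" --pt "3.85 4.2 1" --pt "3.85 4.4 1" --pt "3.85 4.48 1" --pt "3.85 4.48 1" --pt "3.85 4.48 1" --yaw '[0,0,0,-0.4,-0.8,-1.2,-1.6,-2,-2.4,-2.8,-3.1,-3.27,-3.27,-3.27,-3.27,-3.27]' --jaw '[1,1,1,1,1,1,1,1,1,1,1,1,1,1,1,1]'

```text
t: 8.15
eef_pos: [556.7, 15.6, 76.7]
tcp_rot: [-0.917, 1.569, -0.888]
ft_force: [-0.0, -0.5, -1.7]
opening: 0.242
```

```bash
python3 - <<'E'
from h import *
st()
c=cam("top");crop(c,190,180,350,300,5,"t3.png")
c=cam("scene");crop(c,200,180,360,300,5,"s3.png")
E
```

```text
t 8.15 yaw 91.69 pos [556.7  15.6  76.7] F [-0.  -0.5 -1.7] M [ 0.1  -0.15 -0.06] op 0.242 down [ 0.0012 -0.0014 -1.    ]
```

View pics/t3.png

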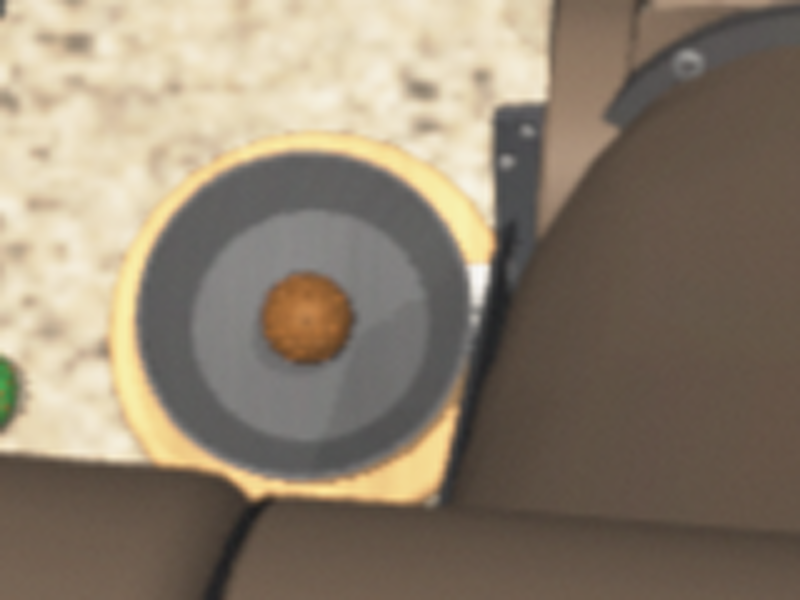

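View pics/s3.png

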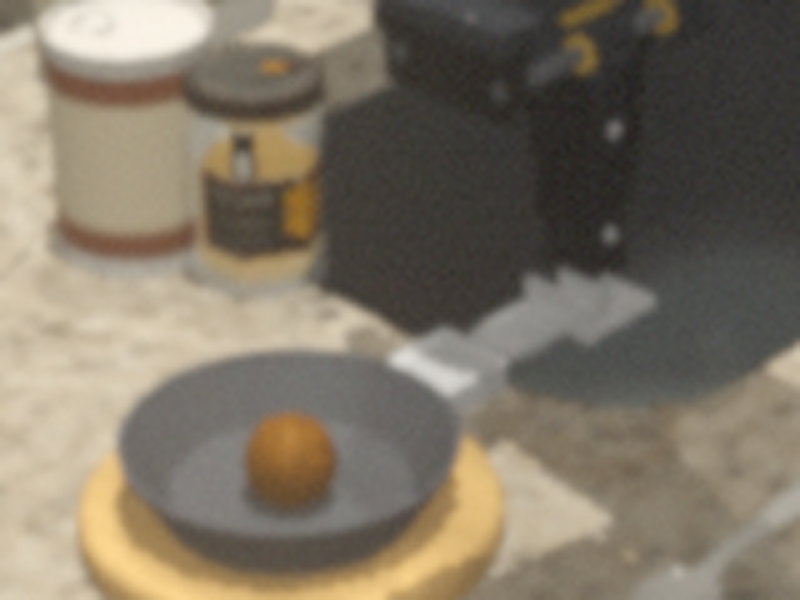

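```bash
python3 - <<'E'
from h import *
s=st();c=cam("scene");img=cv2.resize(np.ascontiguousarray(c["frame"][200:290,260:350,::-1]),None,fx=8,fy=8,interpolation=cv2.INTER_CUBIC)
M=R.from_euler("xyz",s["tcp_rot"]).as_matrix();y=np.degrees(np.arctan2(M[1,1],M[0,1]))
def fr(yaw):
    a=np.radians(yaw);return np.array([np.cos(a),np.sin(a),0]),np.array([-np.sin(a),np.cos(a),0])
def dot(p,col):
    u,v=proj(c,p);cv2.circle(img,(int((u-260+.5)*8),int((v-200+.5)*8)),2,col,-1)
ux,uy=fr(y);O=s["eef_pos"]+17*ux+1.0*uy;O[2]=s["eef_pos"][2]-51.7
for x,w,z in [(0,13,12.2),(0,-13,12.2),(0,19,19),(0,-19,19),(0,19,0),(-45,19,5)]+[(32,a*13,12.2) for a in(1,-1)]+[(39,a*9,10.9) for a in(1,-1)]: dot(O+x*ux+w*uy+[0,0,z],(0,0,255))
ux,uy=fr(91.7);D=np.array([550.7,186,12.])
for x in(-104,-66):
  for w in(18.5,-18.5):
    dot(D+x*ux+w*uy+[0,0,28.],(0,255,0))
for w in(15,-15):
    for z in (18.5,25.5): dot(D-104*ux+w*uy+[0,0,z],(255,0,0))
cv2.imwrite("pics/o3.png",img)
E
```

```text
t 8.25 yaw 91.68 pos [556.8  15.6  76.7] F [ 0.3 -0.  -2. ] M [ 0.08 -0.16  0.01] op 0.245 down [ 0.0011 -0.0014 -1.    ]
```

View pics/o3.png

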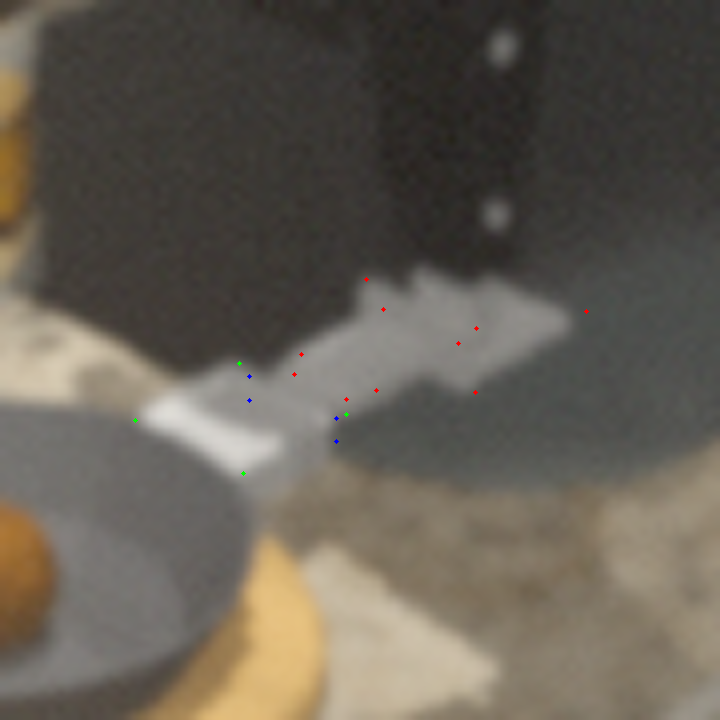

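The lifter and socket are offset from their predicted positions by about the same amount, so they agree with each other to about 1–2 mm. The slot is within reach of the nose. Inserting slowly and watching the force.

Emit:
apply_moves --pt "0 0.1 -0.02" --pt "0 0.2 -0.02" --pt "-0.01 0.3 -0.02" --pt "-0.01 0.4 -0.02" --pt "-0.01 0.5 -0.02" --pt "-0.02 0.6 -0.02" --pt "-0.02 0.7 -0.02" --pt "-0.02 0.7 -0.02" --yaw '[0,0,0,0,0,0,0,0]' --jaw '[1,1,1,1,1,1,1,1]'

```text
t: 9.3
eef_pos: [556.3, 33.3, 76.2]
tcp_rot: [-0.91, 1.569, -0.88]
ft_force: [0.0, -0.5, -1.1]
opening: 0.246
```

```bash
python3 - <<'E'
from h import *
st()
c=cam("scene");crop(c,200,180,360,300,5,"s4.png")
E
```

```text
t 9.3 yaw 91.7 pos [556.3  33.3  76.2] F [ 0.  -0.5 -1.1] M [ 0.11 -0.15  0.01] op 0.246 down [ 0.0012 -0.0014 -1.    ]
```

View pics/s4.png

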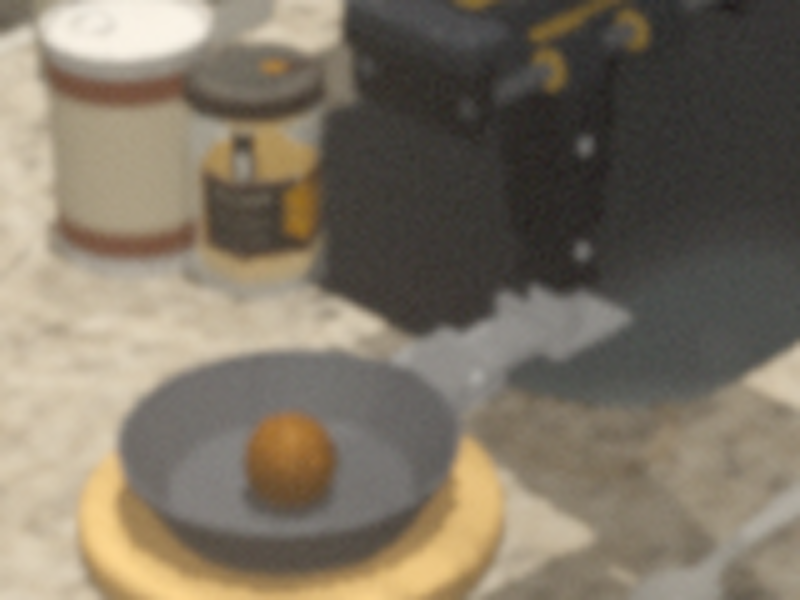

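Emit:
apply_moves --pt "0 0.1 0" --pt "-0.01 0.2 0" --pt "-0.01 0.3 0" --pt "-0.01 0.4 0" --pt "-0.01 0.5 0" --pt "-0.02 0.6 0" --pt "-0.02 0.7 0" --pt "-0.02 0.7 0" --yaw '[0,0,0,0,0,0,0,0]' --jaw '[1,1,1,1,1,1,1,1]'

```text
t: 10.35
eef_pos: [555.8, 50.9, 76.2]
tcp_rot: [-0.929, 1.569, -0.9]
ft_force: [0.5, -0.2, -1.0]
opening: 0.244
```

```bash
python3 - <<'E'
from h import *
st()
c=cam("scene");crop(c,200,180,360,300,5,"s5.png")
E
```

```text
t 10.35 yaw 91.71 pos [555.8  50.9  76.2] F [ 0.5 -0.2 -1. ] M [ 0.1  -0.12 -0.04] op 0.244 down [ 0.0012 -0.0015 -1.    ]
```

View pics/s5.png

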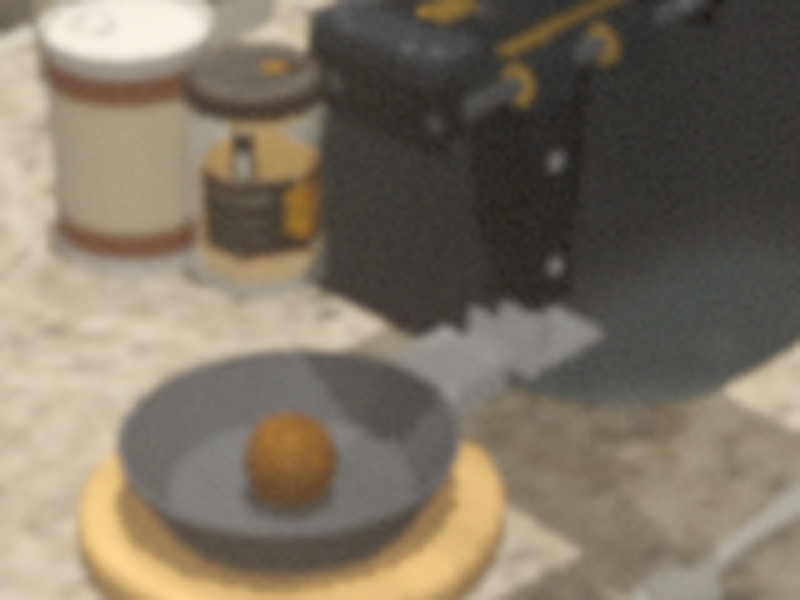

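Emit:
apply_moves --pt "0 0.1 0" --pt "-0.01 0.2 0" --pt "-0.01 0.28 0" --pt "-0.01 0.35 0" --pt "-0.01 0.42 0" --pt "-0.02 0.48 0" --pt "-0.02 0.52 0" --pt "-0.02 0.52 0" --yaw '[0,0,0,0,0,0,0,0]' --jaw '[1,1,1,1,1,1,1,1]'

```text
t: 11.4
eef_pos: [555.3, 63.9, 76.2]
tcp_rot: [-0.929, 1.569, -0.899]
ft_force: [-0.0, -0.5, -1.4]
opening: 0.243
```

```bash
python3 - <<'E'
from h import *
st()
E
```

```text
t 11.4 yaw 91.71 pos [555.3  63.9  76.2] F [-0.  -0.5 -1.4] M [ 0.08 -0.18 -0.02] op 0.243 down [ 0.0012 -0.0015 -1.    ]
```

Emit:
apply_moves --pt "0 0.04 0" --pt "0 0.08 0" --pt "0 0.12 0" --pt "0 0.12 0" --yaw '[0,0,0,0]' --jaw '[1,1,1,1]'

```text
t: 11.9
eef_pos: [555.3, 66.9, 76.2]
tcp_rot: [-0.953, 1.569, -0.923]
ft_force: [0.1, -1.0, -0.5]
opening: 0.248
```

```bash
python3 - <<'E'
from h import *
st()
c=cam("scene");crop(c,200,180,360,300,5,"s6.png")
c=cam("top");crop(c,190,180,350,300,5,"t6.png")
E
```

```text
t 11.9 yaw 91.71 pos [555.3  66.9  76.2] F [ 0.1 -1.  -0.5] M [-0.2  -0.14 -0.03] op 0.248 down [ 0.0012 -0.0015 -1.    ]
```

View pics/s6.png

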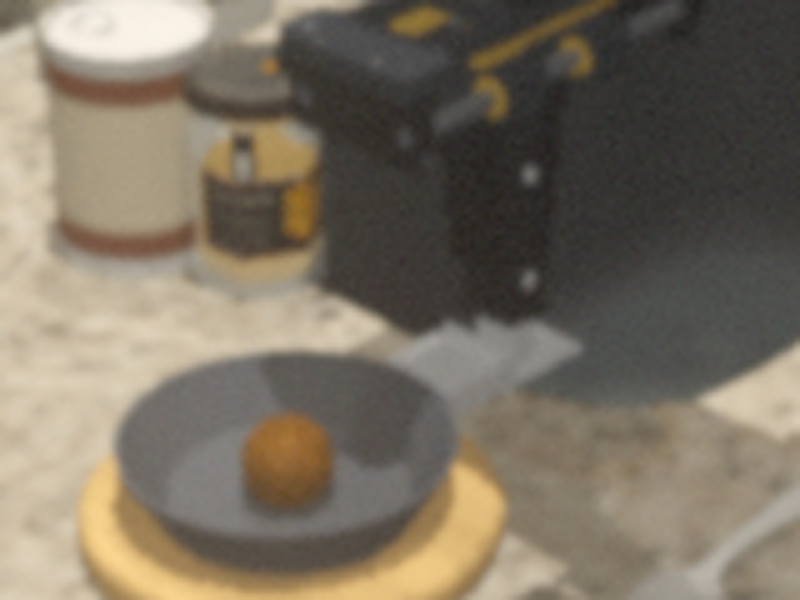

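Emit:
apply_moves --pt "0 0.03 0" --pt "0 0.06 0" --pt "0 0.06 0" --yaw '[0,0,0]' --jaw '[1,1,1]'

```text
t: 12.38
eef_pos: [555.3, 68.4, 76.2]
tcp_rot: [-0.938, 1.569, -0.908]
ft_force: [0.2, -1.4, -1.5]
opening: 0.24
```

```bash
python3 - <<'E'
from h import *
st()
E
```

```text
t 12.38 yaw 91.71 pos [555.3  68.4  76.2] F [ 0.2 -1.4 -1.5] M [-0.21 -0.15 -0.01] op 0.24 down [ 0.0012 -0.0015 -1.    ]
```

Emit:
apply_moves --pt "0 0.03 0" --pt "0 0.06 0" --pt "0 0.06 0" --yaw '[0,0,0]' --jaw '[1,1,1]'

```text
t: 12.75
eef_pos: [555.3, 70.0, 76.2]
tcp_rot: [-0.931, 1.569, -0.901]
ft_force: [-0.5, -1.6, -1.7]
opening: 0.245
```

```bash
python3 - <<'E'
from h import *
st()
c=cam("scene");crop(c,200,180,360,300,5,"s7.png")
E
```

```text
t 12.75 yaw 91.72 pos [555.3  70.   76.2] F [-0.5 -1.6 -1.7] M [-0.18 -0.12 -0.03] op 0.245 down [ 0.0012 -0.0015 -1.    ]
```

View pics/s7.png

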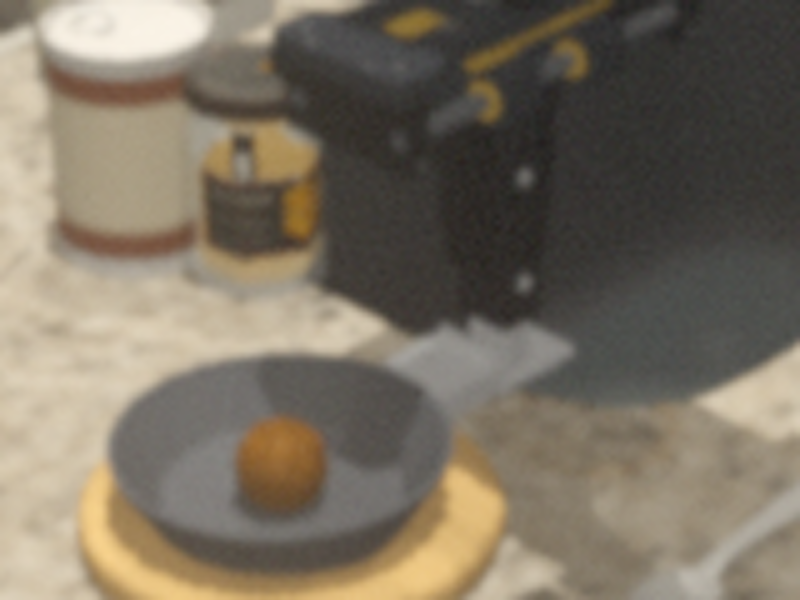

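Emit:
apply_moves --pt "0 0.03 0" --pt "0 0.06 0" --pt "0 0.06 0" --yaw '[0,0,0]' --jaw '[1,1,1]'

```text
t: 13.18
eef_pos: [555.3, 71.5, 76.2]
tcp_rot: [-0.938, 1.569, -0.908]
ft_force: [-0.5, -2.0, -1.1]
opening: 0.25
```

```bash
python3 - <<'E'
from h import *
st()
E
```

```text
t 13.18 yaw 91.72 pos [555.3  71.5  76.2] F [-0.5 -2.  -1.1] M [-0.19 -0.1   0.02] op 0.25 down [ 0.0011 -0.0015 -1.    ]
```

```bash
cat >> h.py <<'E'
def circ(P):
    A=np.c_[2*P,np.ones(len(P))];s=np.linalg.lstsq(A,(P**2).sum(1),rcond=None)[0];return s[:2].round(1),round(float(np.sqrt(s[2]+s[:2]@s[:2])),1)
E
python3 - <<'E'
from h import *
c=cam("top");crop(c,190,180,350,300,5,"t8.png")
s=cam("scene");crop(s,200,200,320,310,6,"s8.png")
E
```

```text
(no output)
```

View pics/t8.png

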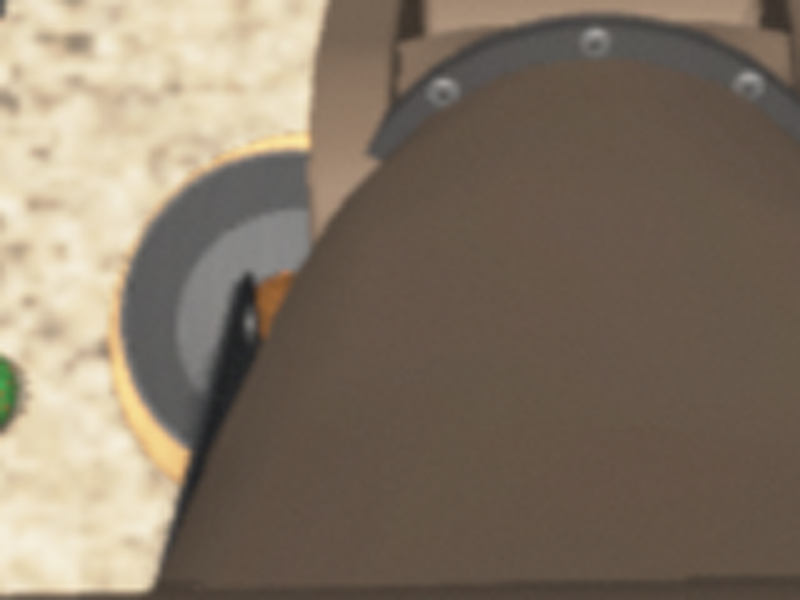

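View pics/s8.png

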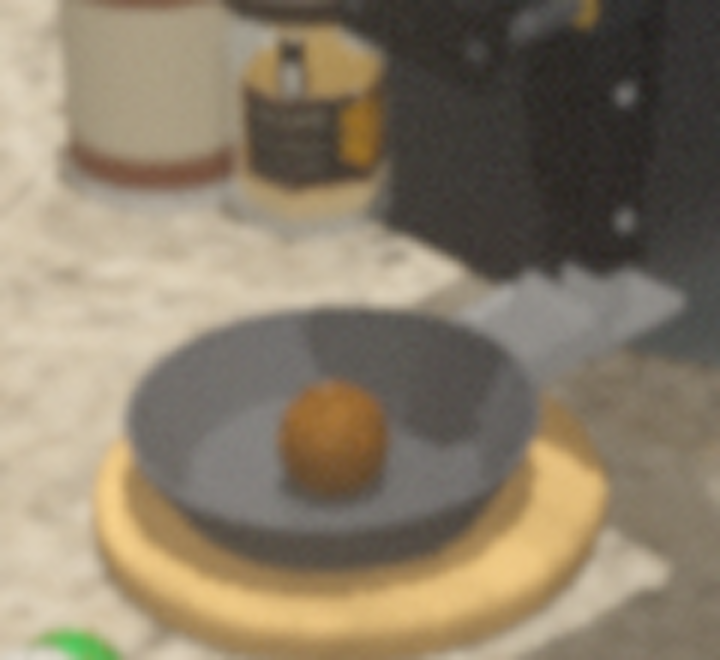

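Emit:
apply_moves --pt "0 0.03 0" --pt "0 0.06 0" --pt "0 0.06 0" --yaw '[0,0,0]' --jaw '[1,1,1]'

```text
t: 13.65
eef_pos: [555.2, 73.1, 76.2]
tcp_rot: [-0.93, 1.569, -0.9]
ft_force: [0.6, -0.8, -1.7]
opening: 0.249
```

```bash
python3 - <<'E'
from h import *
st()
E
```

```text
t 13.65 yaw 91.72 pos [555.2  73.1  76.2] F [ 0.6 -0.8 -1.7] M [-0.13 -0.15  0.04] op 0.249 down [ 0.0011 -0.0014 -1.    ]
```

```bash
python3 - <<'E'
from h import *
s=cam("scene");crop(s,210,190,330,300,6,"s9.png")
a=cv2.imread("pics/scene0.png")
cv2.imwrite("pics/s9b.png",cv2.resize(a[190:300,210:330],None,fx=6,fy=6,interpolation=cv2.INTER_CUBIC))
E
```

```text
(no output)
```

View pics/s9.png

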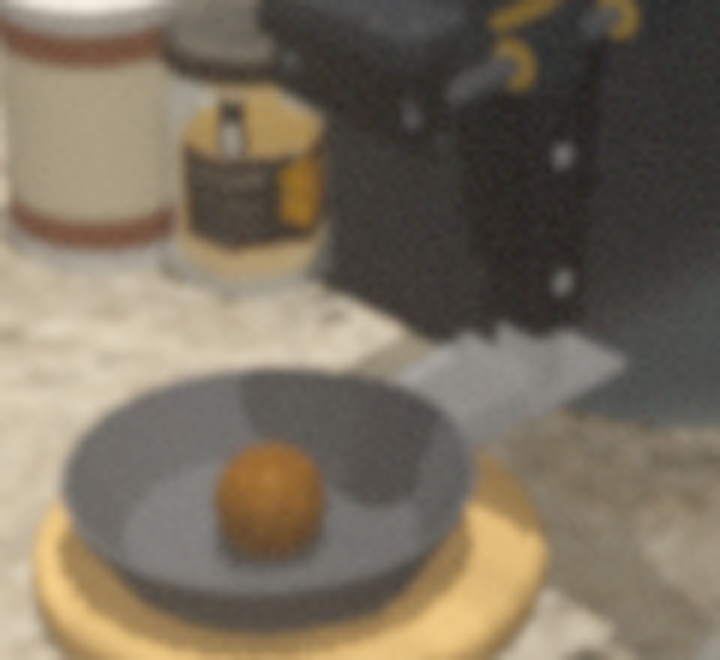

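View pics/s9b.png

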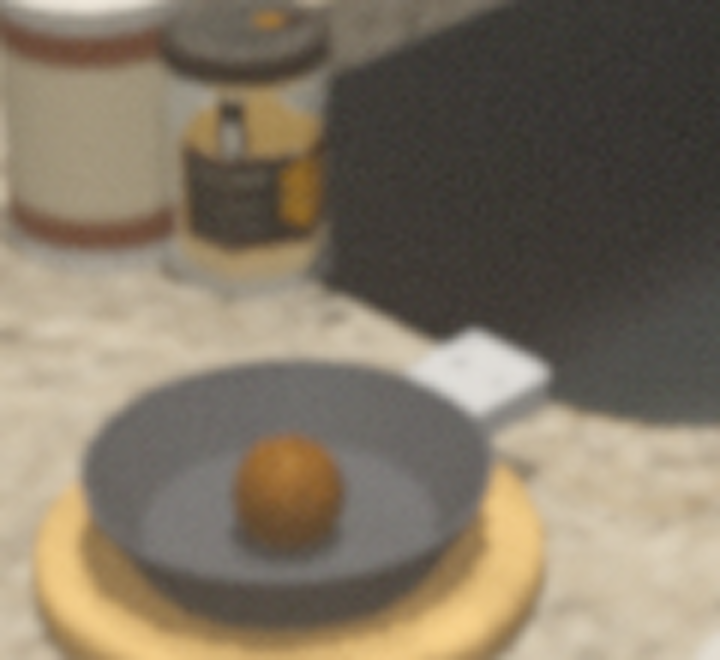

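```bash
python3 - <<'E'
from h import *
s=cam("scene");st()
a=np.array(proj(s,[550,186,45]))
for d in ([0,5,0],[0,7,0],[5,0,0],[0,0,5]): print(d,(np.array(proj(s,np.array([550,186,45])+d))-a)*6)
f0=cv2.cvtColor(cv2.imread("pics/scene0.png"),cv2.COLOR_BGR2GRAY); f1=cv2.cvtColor(s["frame"],cv2.COLOR_RGB2GRAY)
# ball shift by colour centroid
for f in (cv2.imread("pics/scene0.png"),s["frame"][:,:,::-1]):
    h=cv2.cvtColor(np.ascontiguousarray(f),cv2.COLOR_BGR2HSV)[245:300,235:280]
    ys,xs=np.nonzero((h[...,0]<16)&(h[...,1]>130)); print("ball",xs.mean()+235,ys.mean()+245,len(xs))
E
```

```text
t 13.75 yaw 91.72 pos [555.2  73.   76.1] F [-0.7 -0.9 -1.7] M [-0.18 -0.07 -0.02] op 0.245 down [ 0.0011 -0.0014 -1.    ]
[0, 5, 0] [-11.60180485   6.07425518]
[0, 7, 0] [-16.26044107   8.51333648]
[5, 0, 0] [-10.66373886  -5.91406287]
[0, 0, 5] [ -0.43916272 -13.24701384]
ball 258.0133333333333 271.6933333333333 75
ball 254.77777777777777 273.6666666666667 63
```

The dish slid about 8 mm under a light push of about 1–2 N. The shoulder-to-dish-centre distance comes out at about 104 mm, so the tongue is seated. Lifting gently.

Emit:
apply_moves --pt "0 0 0.03" --pt "0 0 0.07" --pt "0 0 0.11" --pt "0 0 0.16" --pt "0 0 0.22" --pt "0 0 0.28" --pt "0 0 0.35" --pt "0 0 0.42" --pt "0 0 0.5" --pt "0 0 0.58" --pt "0 0 0.66" --pt "0 0 0.73" --pt "0 0 0.8" --pt "0 0 0.86" --pt "0 0 0.92" --pt "0 0 0.96" --pt "0 0 0.99" --pt "0 0 1" --pt "0 0 1" --pt "0 0 1" --yaw '[0,0,0,0,0,0,0,0,0,0,0,0,0,0,0,0,0,0,0,0]' --jaw '[1,1,1,1,1,1,1,1,1,1,1,1,1,1,1,1,1,1,1,1]'

```text
t: 16.25
eef_pos: [555.2, 73.0, 101.1]
tcp_rot: [-0.974, 1.569, -0.944]
ft_force: [-0.0, -1.1, -3.9]
opening: 0.245
```

```bash
python3 - <<'E'
from h import *
st()
c=cam("scene");crop(c,180,170,340,300,5,"s10.png")
E
```

```text
t 16.25 yaw 91.72 pos [555.2  73.  101.1] F [-0.  -1.1 -3.9] M [-0.17 -0.16  0.01] op 0.245 down [ 0.001  -0.0014 -1.    ]
```

View pics/s10.png

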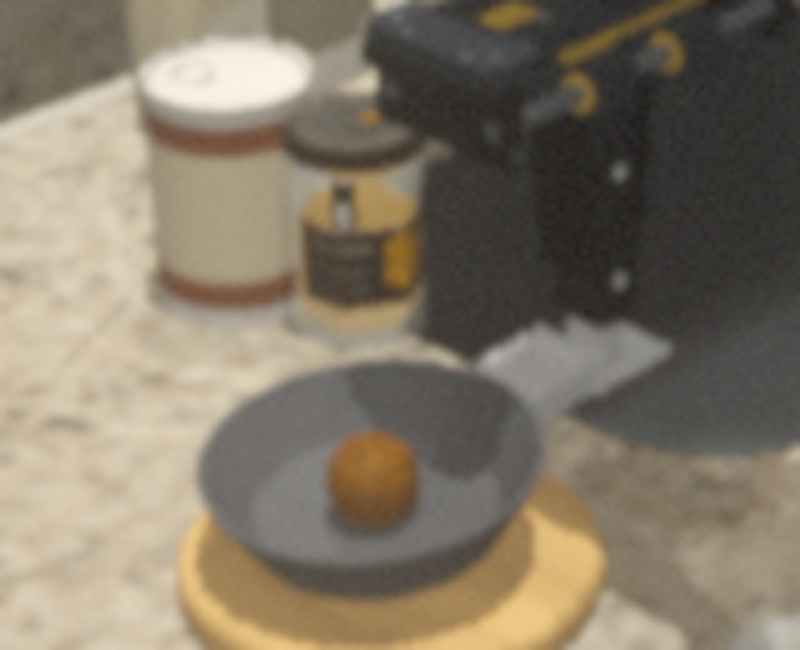

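Emit:
apply_moves --pt "0 0 0.04" --pt "0 0 0.1" --pt "0 0 0.2" --pt "0 0 0.34" --pt "0 0 0.5" --pt "0 0 0.68" --pt "0 0 0.86" --pt "0 0 1.04" --pt "0 0 1.22" --pt "0 0 1.4" --pt "0 0 1.58" --pt "0 0 1.76" --pt "0 0 1.94" --pt "0 0 2.1" --pt "0 0 2.26" --pt "0 0 2.4" --pt "0 0 2.5" --pt "0 0 2.56" --pt "0 0 2.6" --pt "0 0 2.6" --yaw '[0,0,0,0,0,0,0,0,0,0,0,0,0,0,0,0,0,0,0,0]' --jaw '[1,1,1,1,1,1,1,1,1,1,1,1,1,1,1,1,1,1,1,1]'

```text
t: 18.8
eef_pos: [555.2, 73.0, 166.1]
tcp_rot: [-1.0, 1.569, -0.97]
ft_force: [0.8, 0.1, -2.8]
opening: 0.247
```

```bash
python3 - <<'E'
from h import *
st()
c=cam("scene");crop(c,180,140,340,300,5,"s11.png")
c=cam("top");crop(c,170,170,350,300,4,"t11.png")
E
```

```text
t 18.8 yaw 91.72 pos [555.2  73.  166.1] F [ 0.8  0.1 -2.8] M [-0.17 -0.14 -0.01] op 0.247 down [ 0.001  -0.0014 -1.    ]
```

View pics/s11.png

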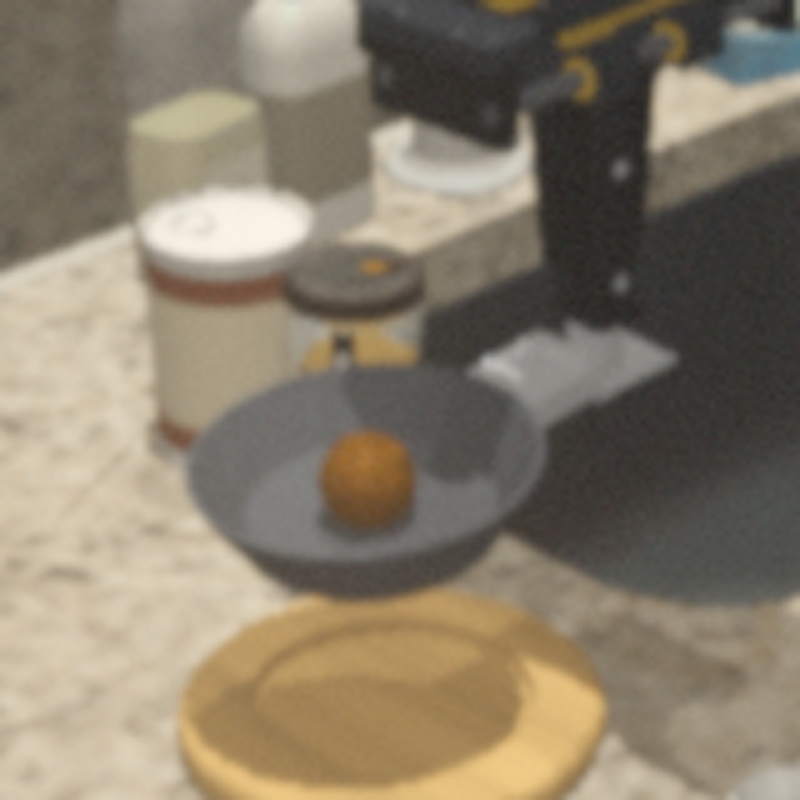

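View pics/t11.png

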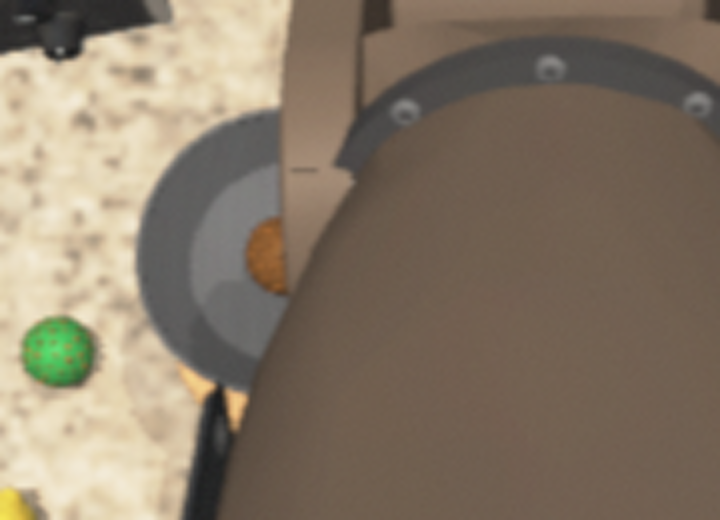

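```bash
cat > arc.py <<'E'
from h import *
import sys
def arc(th0,p0,phis,C=(550.4,185.9),r=121,l=1.0):
    for f in phis:
        a=np.radians(th0-f*6);u=np.array([np.cos(a),np.sin(a)]);ly=np.array([-u[1],u[0]])
        p=np.array(C)-r*u-l*ly; print(f,((p-p0[:2])/25).round(2).tolist())
E
python3 - <<'E'
from arc import *
s=st();arc(91.72,s["eef_pos"],[0,.1,.3,.6,1,1.45,1.95,2.45,2.95,3.45,3.95,4.45,4.95,5.35,5.7,5.9,6])
E
```

```text
t 18.9 yaw 91.72 pos [555.2  73.  166.1] F [ 0.2  0.6 -2.7] M [-0.12 -0.14  0.01] op 0.244 down [ 9.0e-04 -1.4e-03 -1.0e+00]
0 [-0.01, -0.32]
0.1 [-0.06, -0.32]
0.3 [-0.16, -0.32]
0.6 [-0.31, -0.32]
1 [-0.51, -0.31]
1.45 [-0.74, -0.29]
1.95 [-0.99, -0.26]
2.45 [-1.24, -0.21]
2.95 [-1.49, -0.15]
3.45 [-1.73, -0.07]
3.95 [-1.97, 0.01]
4.45 [-2.2, 0.11]
4.95 [-2.43, 0.22]
5.35 [-2.61, 0.32]
5.7 [-2.76, 0.41]
5.9 [-2.84, 0.47]
6 [-2.88, 0.49]
```

Emit:
apply_moves --pt "0 -0.06 0" --pt "0 -0.16 0" --pt "0 -0.26 0" --pt "-0.01 -0.32 0" --pt "-0.06 -0.32 0" --pt "-0.16 -0.32 0" --pt "-0.31 -0.32 0" --pt "-0.51 -0.31 0" --pt "-0.74 -0.29 0" --pt "-0.99 -0.26 0" --pt "-1.24 -0.21 0" --pt "-1.49 -0.15 0" --pt "-1.73 -0.07 0" --pt "-1.97 0.01 0" --pt "-2.2 0.11 0" --pt "-2.43 0.22 0" --pt "-2.61 0.32 0" --pt "-2.76 0.41 0" --pt "-2.84 0.47 0" --pt "-2.88 0.49 0" --yaw '[0,0,0,0,-0.1,-0.3,-0.6,-1,-1.45,-1.95,-2.45,-2.95,-3.45,-3.95,-4.45,-4.95,-5.35,-5.7,-5.9,-6]' --jaw '[1,1,1,1,1,1,1,1,1,1,1,1,1,1,1,1,1,1,1,1]'

```text
t: 21.4
eef_pos: [483.0, 85.3, 166.1]
tcp_rot: [-1.083, 1.569, -1.682]
ft_force: [0.8, -0.3, -4.4]
opening: 0.245
```

```bash
python3 - <<'E'
from arc import *
s=st()
M=R.from_euler("xyz",s["tcp_rot"]).as_matrix();y=np.degrees(np.arctan2(M[1,1],M[0,1]))
arc(y,s["eef_pos"],[0,.1,.3,.6,1,1.5,2,2.5,3,3.5,4,4.5,5,5.5,6,6.5,7,7.5,8,8.4,8.7,8.9,9.0])
c=cam("scene");crop(c,160,140,360,300,4,"s12.png")
c=cam("top");crop(c,150,150,350,300,4,"t12.png")
E
```

```text
t 21.4 yaw 55.68 pos [483.   85.3 166.1] F [ 0.8 -0.3 -4.4] M [-0.22 -0.01 -0.03] op 0.245 down [-2.0e-04 -1.6e-03 -1.0e+00]
0 [-0.0, 0.0]
0.1 [-0.04, 0.03]
0.3 [-0.13, 0.09]
0.6 [-0.25, 0.18]
1 [-0.41, 0.31]
1.5 [-0.6, 0.47]
2 [-0.78, 0.65]
2.5 [-0.95, 0.84]
3 [-1.11, 1.03]
3.5 [-1.26, 1.24]
4 [-1.4, 1.45]
4.5 [-1.53, 1.66]
5 [-1.65, 1.89]
5.5 [-1.75, 2.12]
6 [-1.85, 2.35]
6.5 [-1.93, 2.59]
7 [-2.0, 2.84]
7.5 [-2.05, 3.09]
8 [-2.1, 3.34]
8.4 [-2.12, 3.54]
8.7 [-2.13, 3.69]
8.9 [-2.14, 3.79]
9.0 [-2.14, 3.84]
```

View pics/s12.png

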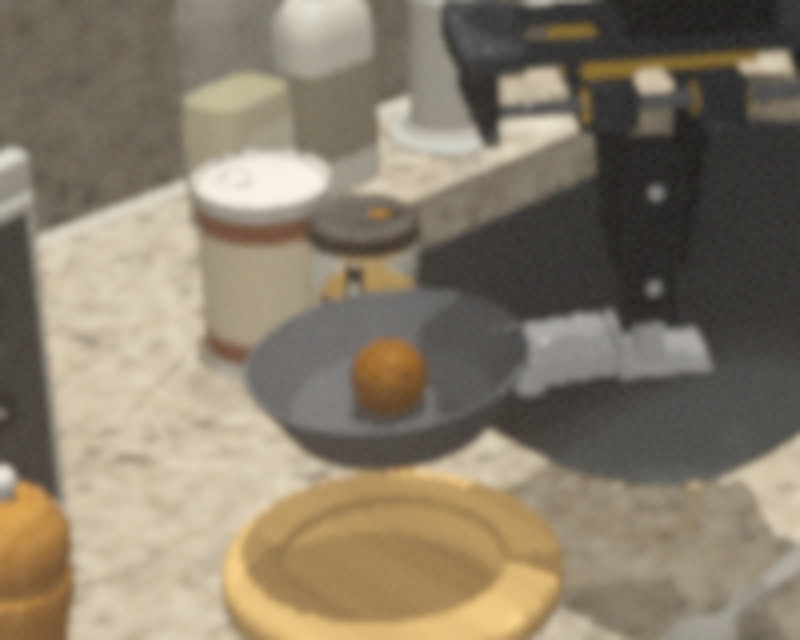

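View pics/t12.png

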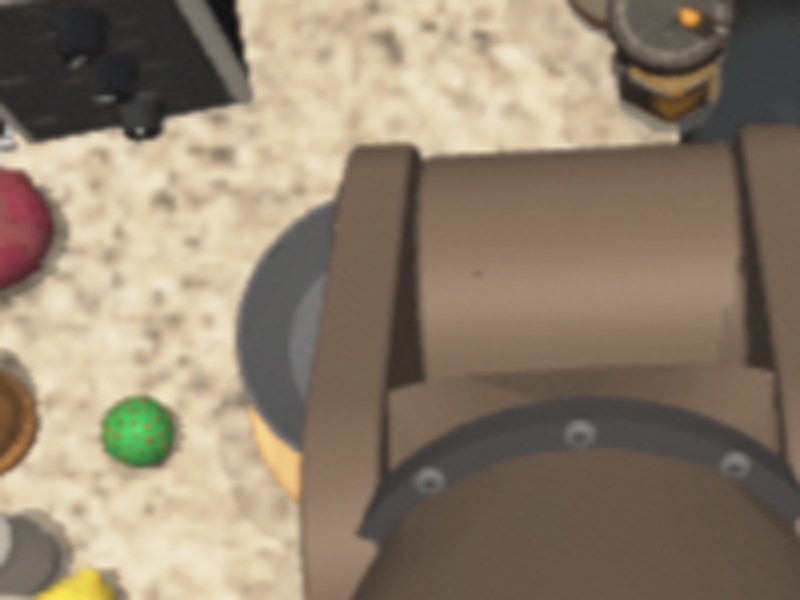

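Emit:
apply_moves --pt "-0.04 0.03 0" --pt "-0.13 0.09 0" --pt "-0.25 0.18 0" --pt "-0.41 0.31 0" --pt "-0.6 0.47 0" --pt "-0.78 0.65 0" --pt "-0.95 0.84 0" --pt "-1.11 1.03 0" --pt "-1.26 1.24 0" --pt "-1.4 1.45 0" --pt "-1.53 1.66 0" --pt "-1.65 1.89 0" --pt "-1.75 2.12 0" --pt "-1.85 2.35 0" --pt "-1.93 2.59 0" --pt "-2.0 2.84 0" --pt "-2.05 3.04 0" --pt "-2.07 3.19 0" --pt "-2.08 3.27 0" --pt "-2.08 3.29 0" --yaw '[-0.1,-0.3,-0.6,-1,-1.5,-2,-2.5,-3,-3.5,-4,-4.5,-5,-5.5,-6,-6.5,-7,-7.4,-7.7,-7.85,-7.9]' --jaw '[1,1,1,1,1,1,1,1,1,1,1,1,1,1,1,1,1,1,1,1]'

```text
t: 24.0
eef_pos: [431.0, 167.6, 166.1]
tcp_rot: [-1.103, 1.569, -2.529]
ft_force: [-0.6, -0.3, -4.4]
opening: 0.24
```

```bash
python3 - <<'E'
from arc import *
s=st()
M=R.from_euler("xyz",s["tcp_rot"]).as_matrix();y=np.degrees(np.arctan2(M[1,1],M[0,1]))
arc(y,s["eef_pos"],[0,.1,.25,.45,.65,.85,1,1.1])
c=cam("scene");crop(c,160,140,360,300,4,"s13.png")
c=cam("top");crop(c,150,150,350,300,4,"t13.png")
E
```

```text
t 24.0 yaw 8.29 pos [431.  167.6 166.1] F [-0.6 -0.3 -4.4] M [-0.04  0.14  0.01] op 0.24 down [-0.0014 -0.001  -1.    ]
0 [-0.01, -0.01]
0.1 [-0.02, 0.04]
0.25 [-0.03, 0.12]
0.45 [-0.04, 0.22]
0.65 [-0.05, 0.32]
0.85 [-0.06, 0.42]
1 [-0.06, 0.5]
1.1 [-0.06, 0.55]
```

View pics/s13.png

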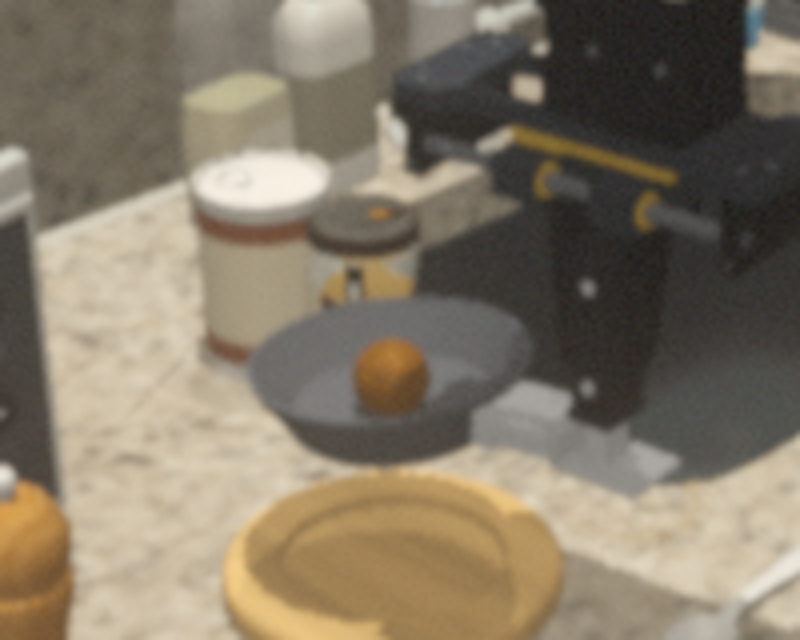

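View pics/t13.png

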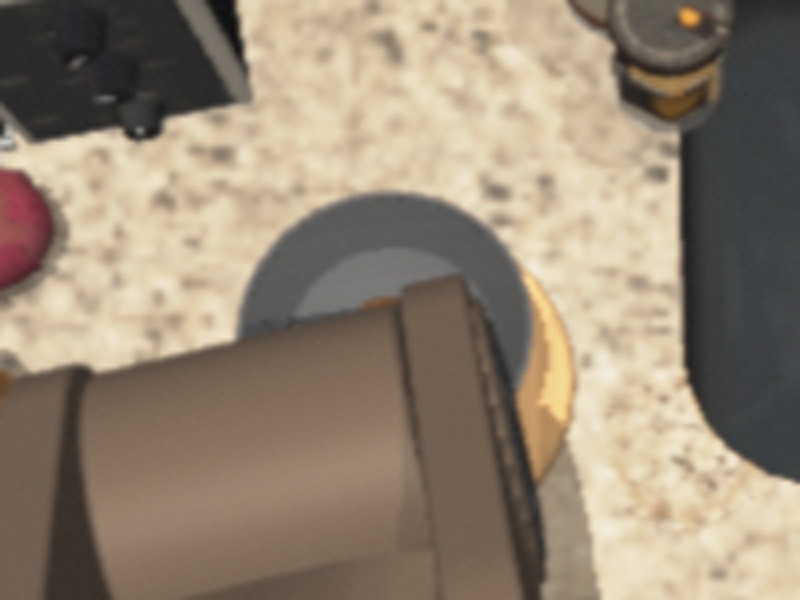

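Emit:
apply_moves --pt "-0.02 0.04 0" --pt "-0.03 0.12 0" --pt "-0.04 0.22 0" --pt "-0.05 0.32 0" --pt "-0.06 0.42 0" --pt "-0.06 0.5 0" --pt "-0.06 0.55 0" --pt "-0.06 0.55 0" --pt "-0.06 0.55 0" --yaw '[-0.1,-0.25,-0.45,-0.65,-0.85,-1,-1.1,-1.1,-1.1]' --jaw '[1,1,1,1,1,1,1,1,1]'

```text
t: 25.22
eef_pos: [429.6, 181.3, 166.1]
tcp_rot: [-1.075, 1.569, -2.616]
ft_force: [0.3, -0.3, -4.0]
opening: 0.246
```

```bash
python3 - <<'E'
from arc import *
s=st()
c=cam("scene");crop(c,200,180,350,310,5,"s14.png")
t=cam("top");crop(t,190,180,310,290,6,"t14.png")
hsv=cv2.cvtColor(t["frame"],cv2.COLOR_RGB2HSV)
E
```

```text
t 25.23 yaw 1.72 pos [429.6 181.3 166.1] F [ 0.3 -0.3 -4. ] M [0.02 0.17 0.02] op 0.246 down [-1.5e-03 -9.0e-04 -1.0e+00]
```

View pics/s14.png

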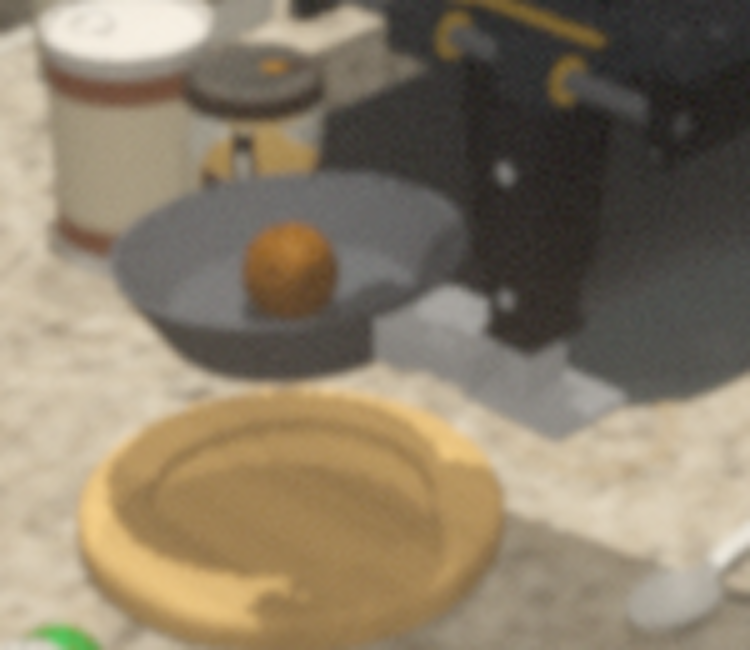

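View pics/t14.png

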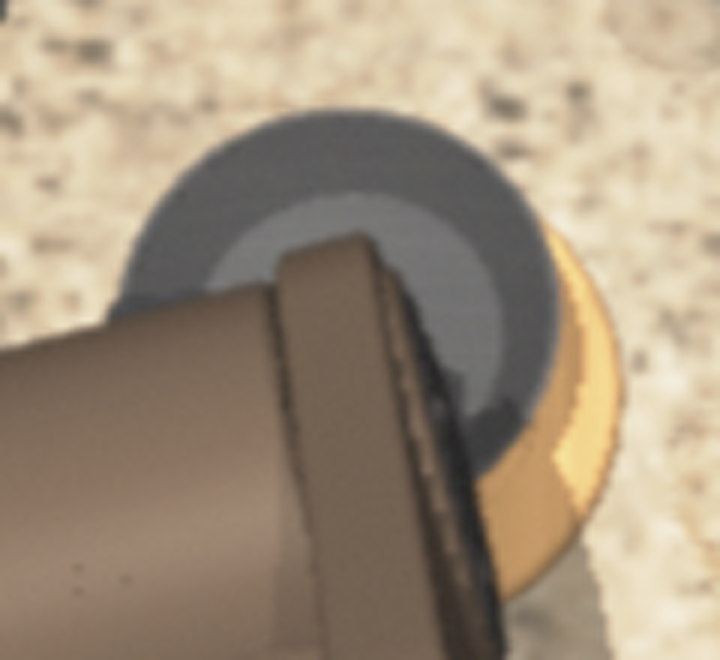

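```bash
python3 - <<'E'
from h import *
t=cam("top")
n=np.array([np.sin(np.radians(4)),0,np.cos(np.radians(4))]);p0=np.array([552.5,186,127.6])
P=[]
for x,y in [(345,107),(200,175),(440,125),(525,200),(560,290),(540,380),(500,460),(165,230),(125,300)]:
    o,d=ray(t,(x+.5)/6-.5+190,(y+.5)/6-.5+180);P.append((o+d*((p0-o)@n)/(d@n))[:2])
P=np.array(P);print(P.round(1).tolist());c,r=circ(P);print(c,r)
from scipy.optimize import least_squares
print(least_squares(lambda q:np.hypot(*(P-q).T)-66.3,c).x)
# scene: extents of rim in s14: left (113,262) right (468,238), ball, base
s=cam("scene")
print("proj predicted rim extents")
for C in ([552.5,186,127.6],):
    a=np.radians(np.arange(0,360,5));Q=np.array([proj(s,np.array(C)+66.5*np.array([np.cos(k)*n[2],np.sin(k),-np.cos(k)*n[0]])) for k in a])
    print(((Q.min(0)-[200,180])*5).round(),((Q.max(0)-[200,180])*5).round())
h=cv2.cvtColor(s["frame"],cv2.COLOR_RGB2HSV)[215:250,240:275]
ys,xs=np.nonzero((h[...,0]<16)&(h[...,1]>130));u=(xs.mean()+240,ys.mean()+215);print("ball",u,onz(s,*u,94.7+22.3),len(xs))
E
```

```text
[[617.0, 183.5], [595.6, 226.4], [610.9, 154.7], [586.8, 128.9], [558.5, 118.2], [530.8, 123.9], [506.7, 135.3], [578.3, 236.1], [556.6, 247.0]]
[552.3 181.4] 63.4
[549.51274316 182.55332534]
proj predicted rim extents
[105. 165.] [467. 326.]
ball (np.float64(257.1), np.float64(234.71818181818182)) [549.0858471  190.06226454 117.        ] 110
```

```bash
cat > rim.py <<'E'
from h import *
def rim(c,img,C,n,angs,r0=52,r1=80):
    g=cv2.GaussianBlur(img,(0,0),0.8).astype(np.float32).min(2) if img.ndim==3 else img
    g=cv2.GaussianBlur(cv2.cvtColor(img,cv2.COLOR_RGB2HSV),(0,0),0.7)[...,2].astype(np.float32)
    n=np.array(n)/np.linalg.norm(n);ex=np.cross([0,1,0],n);ex/=np.linalg.norm(ex);ey=np.cross(n,ex)
    C=np.array(C,float);rr=np.arange(r0,r1,.25);out=[]
    for k in np.radians(angs):
        uv=np.array([proj(c,C+r*(np.cos(k)*ex+np.sin(k)*ey)) for r in rr],np.float32)
        v=cv2.remap(g,uv[None,:,0],uv[None,:,1],cv2.INTER_LINEAR)[0]
        d=np.gradient(v); i=np.argmax(d)
        if d[i]>2: out.append((rr[i]*np.cos(k),rr[i]*np.sin(k)))
    P=np.array(out)
    from scipy.optimize import least_squares
    s=least_squares(lambda q:np.hypot(P[:,0]-q[0],P[:,1]-q[1])-q[2],[0,0,66],loss="soft_l1")
    s2=least_squares(lambda q:np.hypot(P[:,0]-q[0],P[:,1]-q[1])-66.2,[0,0],loss="soft_l1")
    print(len(P),"free",s.x.round(2),"fixed r",s2.x.round(2),"rms",np.sqrt(np.mean(s2.fun**2)).round(2))
E
python3 - <<'E'
from rim import *
st()
for nm in("top","scene"):
    c=cam(nm);i0=np.ascontiguousarray(cv2.imread(f"pics/{nm}0.png")[:,:,::-1])
    print(nm,"initial, plane z45, about (550.5,186)")
    a=np.arange(-70,250,5) if nm=="top" else np.arange(0,360,5)
    A=[k for k in np.arange(0,360,5) if not 245<k<300]
    rim(c,i0,[550.5,186,45],[0,0,1],A)
    for sag in(3,4,5):
        z=166.1-51.7-12.5-104*np.sin(np.radians(sag))+33
        print("now sag",sag,"about (552.5,186)")
        B=np.arange(-75,90,5) if nm=="top" else [k for k in np.arange(0,360,5) if not 140<k<275]
        rim(c,c["frame"],[552.5,186,z],[np.sin(np.radians(sag)),0,np.cos(np.radians(sag))],B)
E
```

```text
t 25.43 yaw 1.71 pos [429.6 181.2 166.1] F [-0.3 -0.2 -3.4] M [-0.    0.16 -0.01] op 0.244 down [-1.5e-03 -9.0e-04 -1.0e+00]
top initial, plane z45, about (550.5,186)
62 free [-0.1  -0.46 66.31] fixed r [-0.09 -0.4 ] rms 0.81
now sag 3 about (552.5,186)
33 free [-1.69 -2.56 65.21] fixed r [-2.94 -2.66] rms 0.58
now sag 4 about (552.5,186)
33 free [-1.49 -1.98 65.62] fixed r [-2.23 -2.04] rms 0.53
now sag 5 about (552.5,186)
33 free [-0.42 -2.04 65.74] fixed r [-1.03 -2.12] rms 0.64
scene initial, plane z45, about (550.5,186)
43 free [-2.36  5.72 67.32] fixed r [-1.33  5.22] rms 4.04
now sag 3 about (552.5,186)
10 free [-39.11 -58.35 136.91] fixed r [-14.26   9.1 ] rms 1.33
now sag 4 about (552.5,186)
10 free [-41.87 -63.84 142.1 ] fixed r [-14.34   8.09] rms 1.3
now sag 5 about (552.5,186)
11 free [ -60.65 -113.77  194.1 ] fixed r [-12.26   6.43] rms 1.82
```

Emit:
apply_moves --pt "0.02 0.01 0" --pt "0.04 0.03 0" --pt "0.06 0.05 0" --pt "0.06 0.05 0" --pt "0.06 0.05 0" --pt "0.06 0.05 0" --pt "0.06 0.05 0" --pt "0.06 0.05 0" --yaw '[0,0,0,0,0,0,0,0]' --jaw '[1,1,1,1,1,1,1,1]'

```text
t: 26.52
eef_pos: [431.1, 182.5, 166.1]
tcp_rot: [-1.053, 1.569, -2.594]
ft_force: [-0.5, 0.6, -4.5]
opening: 0.247
```

```bash
python3 - <<'E'
from rim import *
st()
c=cam("top")
rim(c,c["frame"],[552.5,186,127.6],[np.sin(np.radians(4)),0,np.cos(np.radians(4))],np.arange(-75,90,5))
s=cam("scene");crop(s,160,150,360,310,4,"s15.png")
for f,z in ((cv2.imread("pics/scene0.png"),34),(s["frame"][:,:,::-1],117)):
    h=cv2.cvtColor(np.ascontiguousarray(f),cv2.COLOR_BGR2HSV)[215:290,240:275]
    m=((h[...,0]<16)&(h[...,1]>130)).astype(np.uint8); ct=max(cv2.findContours(m,0,1)[0],key=cv2.contourArea)
    (x,y),r=cv2.minEnclosingCircle(ct);u=(x+240,y+215);print("ball",u,r,onz(s,*u,z).round(1))
st()
E
```

```text
t 26.52 yaw 1.7 pos [431.1 182.5 166.1] F [-0.5  0.6 -4.5] M [-0.01  0.17  0.04] op 0.247 down [-1.4e-03 -9.0e-04 -1.0e+00]
33 free [ 0.07 -1.08 65.73] fixed r [-0.51 -1.12] rms 0.62
ball (261.5, 273.0) 6.103377819061279 [543.2 187.5  34. ]
ball (256.8255805969238, 233.47674369812012) 8.563246726989746 [552.9 187.3 117. ]
t 26.62 yaw 1.71 pos [431.1 182.5 166.1] F [ 0.6 -0.6 -4. ] M [-0.01  0.14  0.03] op 0.241 down [-1.4e-03 -8.0e-04 -1.0e+00]
```

View pics/s15.png

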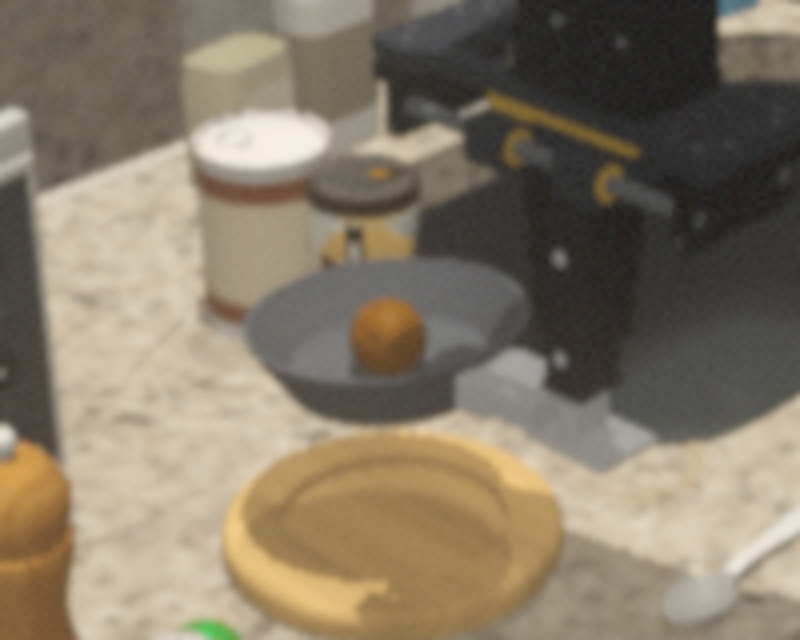

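```bash
python3 - <<'E'
from h import *
s=st();print(np.abs(s["qvel"]).max())
print(env.job_done())
E
```

```text
t 26.62 yaw 1.71 pos [431.1 182.5 166.1] F [ 0.6 -0.6 -4. ] M [-0.01  0.14  0.03] op 0.241 down [-1.4e-03 -8.0e-04 -1.0e+00]
0.0013549449220274336
the job is handed in; nothing more can be done
None
```

I handed the job in at t ≈ 26.6 s with the arm still and the dish held on the lifter, its handle at the front edge. I gripped the lifter, pushed its tongue into the socket, lifted the dish 90 mm straight up, and turned it 90° clockwise over its base.

**Last checks:**
- **Centring:** the rim in the top view puts the middle of the dish's underside within about 1–2 mm of the base centre.
- **Height:** working from the arm position and assuming the 4° sag, the underside is about 77 mm above the base top, or 83 mm above where it stood.
- **Seating:** the shoulder-to-dish distance matches full seating to within about 1 mm.
- **Falafel:** it sits in the middle of the dish in the last scene picture.
- **Forces:** wrist force was at most about 5 N at every check.

**What did not go as expected:**
- **Dish slid while seating:** it moved about 8 mm in the base, more than the roughly 3.5 mm the stated sizes allow. The force never rose above about 2 N, so I never felt it hit a wall. I took the offset out before the turn.
- **Scene camera:** it disagreed with the top camera by several mm, so I used the top camera for centring. The rim-edge fit in the scene view failed.
- **Level:** I could not correct pitch, so the dish should still have its natural sag of about 4°. I assumed that figure and did not measure it.

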